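Walk the heavy tin up as a press weight for a plinth facing

TASK

Use the heavy tin as a press weight: walk it forward by pushing in turn on its two near corner plates, never on the thin middle or the clasp, until it drives the loose plinth facing squarely onto the core, ends in line to within a centimetre, and the core back against the fence. Then press the closed joint home firmly through the tin for a moment, with about 10 N on the joint and never more than 20 N on the soft wood, and leave the tin standing square against the facing. Don't touch the plinth pieces with the robot, don't tip or lift the tin, and leave the other things alone.

Things in the scene. Friction and masses are not known exactly. Their poses are not given: they have to be found in the camera images.
- tin: heavy aluminium tin full of metal castings, lid clasped shut: 110 mm deep (x), 182 mm wide (y), 56 mm tall, roughly 0.65 to 0.95 kg, too wide to grip; it slides on the bench under roughly 3 to 7 N. Origin: centre of its underside; x points from its clasp side (towards the robot) to its hinge side (towards the plinth), y to its left, z up. Pushed at one near corner it advances and also turns, the other corner hardly moving forward.
- plate_left (a point): centre of the riveted steel corner plate at the left end of the tin's clasp side (towards the robot): a flat plate 31 mm wide (y) and 34 mm tall, from 3 to 37 mm above the bench, 2 mm proud; one of the two places meant to be pushed. Its axes are the tin's; the outward face looks along -x
- plate_right (a point): the same corner plate at the right end of the clasp side, 151 mm from the left one
- tin_front: the thin sheet middle of the tin's clasp side, 120 mm wide between the corner plates, with the wire clasp in its middle (30 mm wide, standing 6 mm out from the plates, 21 to 47 mm up); it dents and springs open if pushed. Same origin and axes as tin
- tin_far_left (a point): on the tin's far (hinge) side, which bears on the facing: centre of the left corner plate, 19 mm up, 110 mm ahead of plate_left
- tin_far_right (a point): the same at the right end of the far side
- facing: loose dark wood facing of the plinth, standing on edge between tin and core: 12 mm thick (x), 160 mm long (y), 38 mm tall, 60 g. Origin: centre of its underside; x points to the core
- facing_left (a point): left end of the facing's joint face (6 mm ahead of its middle, 80 mm left, 19 mm up)
- facing_right (a point): right end of the facing's joint face
- core: dark wood plinth core, loose: 60 mm deep (x), 160 mm long (y), 38 mm tall, 0.28 kg. Origin: centre of its underside; x points to the fence, which is parallel to it within 0.03 rad. Its joint face lies 30 mm from the origin on the robot's side (x = -30 mm)
- core_back (a point): middle of the core's far face, 14 mm up. The adjustable fence, a brown wooden batten 260 mm long, 30 mm thick and 28 mm high, locked fast, stands somewhere 1 to 36 mm beyond this face; where it is locked is not measured and has to be felt. Short of the fence, tin, facing and core together slide under at most about 10 N
- fence_bolts: the two fixed bolts with wing nuts, 200 mm apart (along y), that clamp the fence's slotted steel arms to the bench behind it. Origin: on the bench, 58 mm on the robot's side of the midpoint between them; x points away from the robot, square to the fence's near face, which is locked anywhere within 14 mm either side of the origin
- handle_holder: bystander: orange plastic painting-handle holder, 52 mm across its foot, 107 mm tall, with a spring clip on top; origin: centre of its underside
- varnish_pot: bystander: sealed amber glass varnish pot with a steel cap, 49 mm across, 54 mm tall; origin: centre of its underside
- pin_vice: bystander: small steel pin vice lying on its side, 101 mm long with its drill bit, 10 mm thick, along its x axis; origin: centre of its underside
- paint_bottle_a: bystander: grey plastic dropper bottle, 25 mm across, 76 mm tall; origin: centre of its underside
- paint_bottle_b: bystander: white plastic dropper bottle, 25 mm across, 76 mm tall; origin: centre of its underside
- cork_board: bystander, fixed: cork board 200 x 150 x 12 mm with miniature bases on it; origin: centre of its underside
Not all that is in view belongs to the job. Of the things that look like the core, the largest one is meant.

How it is judged:
On the way, in this order (a step that is already met when the one before it is completed fails the run):
1. the tin has reached the facing and begun to drive it (distance of facing from where it was at the start of the episode above 0.003 m).
2. the joint is closed at both ends, the core square to the fence, and the tin presses on the facing with more than 7 N for 0.3 s (x of each of facing_left, facing_right in the frame of core above -0.0325 m and angle between the x axis of core and the x axis of fence_bolts, either way round below 0.025 rad and contact force between tin and facing above 7 N), for 0.3 s.
At the end, for the whole second after the job is handed in: Facing within 2.5 mm of the core at both ends, its ends in line with the core's to 10 mm; core parallel to the fence within 0.025 rad; tin's far side within 2.5 mm of the facing at both far corner plates; tin and facing upright, all at rest; robot clear (x of each of facing_left, facing_right in the frame of core above -0.0325 m and angle between the x axis of core and the x axis of fence_bolts, either way round below 0.025 rad and y of facing in the frame of core between -0.01 and 0.01 m and x of each of tin_far_left, tin_far_right in the frame of facing above -0.0085 m and angle between tin's own z axis and vertical below 0.03 rad and angle between facing's own z axis and vertical below 0.05 rad and linear speed of each of tin, facing, core below 0.01 m/s); the robot touches nothing.
It fails at once if the thin middle of the tin's clasp side or its clasp is pushed (over 2 N) (contact force between any of the fingers, the arm and tin_front above 2 N).
It fails at once if the robot touches the facing or the core (contact force between any of the fingers, the arm and facing above 0.5 N or contact force between any of the fingers, the arm and core above 0.5 N).
It fails at once if the tin bears on the facing with more than 20 N (contact force between tin and facing above 20 N).
It fails at once if the tin is tipped or lifted (angle between tin's own z axis and vertical above 0.12 rad or height (world z) of tin above 0.012 m).
It fails at once if a bystander is shifted by more than 15 mm (distance of any of handle_holder, varnish_pot, pin_vice, paint_bottle_a, paint_bottle_b from where it was at the start of the episode above 0.015 m).
It also fails if it takes over 72 s, if anything falls off the work surface, if the arm or the gripper's body presses on something with over 40 N, if the wrist force passes 120 N, or if a joint passes its speed limit or range.

ROBOT

A 7-joint arm with a two-finger parallel gripper is mounted at the origin on the work surface. World frame = base frame: x ahead of the robot, y to its left, z up, the work surface at z = 0. Lengths are in m, angles in rad, forces in N, time in s.
With the tool pointing down it reaches from about 0.4 to 0.85 m from the base axis. Payload 6.9 kg.
Tool frame: the origin (TCP) lies where the fingers leave the gripper's body, on its centre line; the fingertips stand 73 mm ahead of it and the grasp point (between the pads) lies 54 mm ahead of it; z points along the fingers, y is the direction in which the jaws open and shut (so a half turn about z gives the same grasp; the last joint's range is limited). The gripper opens to 85 mm and grips with 20 to 120 N. Pads are 22 mm wide; open, the fingers measure 114 mm over their backs; the gripper's body (76 mm by 85 mm) begins 54 mm behind the grasp point. The pads swing forward as they close: fully open they stand 13 mm farther back than shut.
Start: joints at [1.444, 0.507, -0.238, 1.5, 0.126, 1.149, -0.155], TCP at [0.144, -0.608, 0.304] pointing down, gripper open.
Joint ranges: [-3.08, 3.08], [-0.24, 2.05], [-1.43, 1.35], [0, 2.5], [-1.52, 4.66], [0.17, 1.96], [-2.89, 2.89]. Speed limits (rad/s): [2.39, 2.39, 3.14, 3.14, 3.14, 3.14, 3.14].

INTERFACE

Orientations are given as a 3x3 rotation matrix whose columns are the frame's x, y, z axes.
In Python, from cell import robot, viewer, nets gives the robot as it stands. The module is installed in compiled form; this text tells all that it offers.
- The arm moves only by the tool step_arm, never from a script. Its argument "motion" is a list of rows, each a list of 3 entries, a list of its own where there are three numbers: the closure in counts, from 0 (fully open) to 255 (shut), then the shift along the tool's x, y, z in units of 100 mm (1.0 is 100 mm), then the turn, a rotation vector about the tool's x, y, z in units of 60 degrees (1.0 is 60 degrees). A call has exactly 10 rows; each row is the pose to reach, as a shift and turn from the pose measured when the call began, along the tool's axes at that moment; what a row does not reach only later rows make up. A row lasts 1/10 s, in which the tool goes at most 50 mm and 8.59 degrees, less where a joint would pass 70% of its speed; a pose out of reach is approached as far as the arm can. A call with a number of a shift or a turn outside -1 to 1 is refused whole. A call with a gripper value outside its range is refused whole. The fingers move at their own pace and stop on an object; "squeeze" is the grip in N (left out, the last holds). Time passes only in rows, so rows that repeat a pose let the fingers close, or fill a call up. It gives the time, the measured TCP pose, the force and the opening at its end, in the units of the state.
- robot.sense(): the state, without advancing time (a new reading comes with each control period).
- viewer.camera(name): name is "side" or "top"; returns a dict with "color" (480x640x3 uint8, red, green, blue), "fx", "fy", "cx", "cy" (pixels), "k1" (the pictures are not rectified: a ray, as slopes to the right and down, at radius r is drawn at 1 + k1 r^2 times it, then the intrinsics apply), "world_from_camera" (4x4, takes a point from camera to world coordinates). Camera axes: x right, y up, looking along -z (the intrinsics and any distortion apply to the point x, -y, -z); pixel columns grow to the right and rows downward; lengths in m; the calibration is good to about 2 mm. A picture is of the moment at which its call begins. There is no depth.
- robot.sign_off(): hands the job in, once; it reports no verdict.
Trained networks look in a picture, given as the dict that the camera call returned (one of the last four; its "shot" number tells which), for a name from the list of things; names that differ only in an ending like _2 or _b are one class to them, and where a whole thing is asked for, a point or a joint stands for the part that bears it (a point fixed in the world has none). Each returns a list of dicts, best first, with "p" (0 to 1); they miss things now and then, are a little off and sometimes report something else, mostly with a low value. They report only what shows in the picture. A call takes as long as a camera call. They do not tell look-alikes from the thing itself.
- nets.look_for(picture, label): "extent" ([left, top, right, bottom] in pixels, round what is visible of it).
- nets.place_of(picture, label): "point" ([column, row] in pixels: a listed point, or the origin of a listed thing).
The state is a dict: "t": time; "qpos": joint angles; "qd": joint speeds; "tau": joint torques, N m; "ee_pos": TCP position; "tool_rot": TCP orientation; "ft_force": force on the tool from outside, world axes, zero at the start; "wrist_torque": the same for the moment, N m; "grip_width": finger opening in m.
Only numpy, scipy, OpenCV 4.12 (cv2) and the standard library are available. Lean on these libraries where they do the work, as an engineer would, in place of code of your own. Each camera call takes 0.05 s, during which the arm holds its last target.

## Working session

There is one attempt and no reset: what is moved stays moved. The work goes in short steps, Python scripts to look and compute and a tool call to move; the robot and the scene stay as the last step left them, time stands still between calls to the robot, and variables do not carry over. Pictures are saved under pics/ and viewed, and the job is handed in when it is done.

Besides the shell and the picture viewer there is one more tool, called after ">>>" in YAML: its name, and indented under it one key for each argument. step_arm: Moves the arm, as the interface text tells. Shifts and turns lie within -1 to 1; 1 stands for 100 mm of shift or 60 degrees of turn. Its arguments: {"type":"object","properties":{"motion":{"type":"array"},"squeeze":{"type":"number"}},"required":["motion"]}

```bash
mkdir -p pics; cat > h.py <<'E'
import numpy as np, cv2
from cell import robot, viewer, nets
def ray(pic,px):
    K=np.array([[pic['fx'],0,pic['cx']],[0,pic['fy'],pic['cy']],[0,0,1.]])
    u=cv2.undistortPoints(np.array([[px]],float),K,np.array([pic['k1'],0,0,0,0.]))[0,0]
    # k1 as in opencv
    T=np.array(pic['world_from_camera']); d=T[:3,:3]@np.array([u[0],-u[1],-1.]); return T[:3,3],d
def at(pic,px,z):
    o,d=ray(pic,px); return o+d*(z-o[2])/d[2]
def proj(pic,p):
    T=np.linalg.inv(np.array(pic['world_from_camera'])); c=T[:3,:3]@np.asarray(p)+T[:3,3]
    x,y=c[0]/-c[2],-c[1]/-c[2]; s=1+pic['k1']*(x*x+y*y)
    return np.array([pic['fx']*x*s+pic['cx'],pic['fy']*y*s+pic['cy']])
def save(pic,name): cv2.imwrite('pics/'+name+'.png',cv2.cvtColor(pic['color'],cv2.COLOR_RGB2BGR))
E
python3 - <<'E'
from h import *
Z=dict(tin=0,plate_left=.02,plate_right=.02,tin_far_left=.019,tin_far_right=.019,facing=0,facing_left=.019,facing_right=.019,core=0,core_back=.014,fence_bolts=0,handle_holder=0,varnish_pot=0,pin_vice=0,paint_bottle_a=0,cork_board=0)
for c in ['top','side']:
    p=viewer.camera(c); save(p,c+'0'); print(c,p['k1'],np.array(p['world_from_camera'])[:3,3])
    for n,z in Z.items():
        print(n,[(round(r['p'],2),np.round(r['point']).tolist(),np.round(at(p,r['point'],z)[:2],4).tolist()) for r in nets.place_of(p,n)[:4]])
s=robot.sense();print(s['t'],s['ee_pos'],s['tool_rot'],s['ft_force'],s['grip_width'])
E
```

```text
top 0.019014131046838474 [ 0.49651026 -0.00970056  1.12901799]
tin [(0.7, [311.0, 251.0], [0.5547, 0.0037])]
plate_left [(0.75, [272.0, 234.0], [0.5962, 0.0923]), (0.64, [278.0, 282.0], [0.4844, 0.0803])]
plate_right [(0.66, [345.0, 272.0], [0.5046, -0.0746])]
tin_far_left [(0.84, [271.0, 232.0], [0.6002, 0.0933]), (0.54, [271.0, 208.0], [0.6568, 0.0935])]
tin_far_right [(0.88, [333.0, 222.0], [0.6209, -0.0483]), (0.66, [226.0, 196.0], [0.6853, 0.1991])]
facing [(0.93, [309.0, 208.0], [0.6559, 0.0067])]
facing_left [(0.86, [274.0, 209.0], [0.6525, 0.087])]
facing_right [(0.92, [344.0, 202.0], [0.6654, -0.0741]), (0.6, [305.0, 191.0], [0.695, 0.0139])]
core [(0.97, [304.0, 192.0], [0.6942, 0.0179]), (0.86, [408.0, 149.0], [0.7936, -0.2309]), (0.85, [377.0, 313.0], [0.4099, -0.1459])]
core_back [(0.92, [375.0, 306.0], [0.4274, -0.1397]), (0.86, [304.0, 177.0], [0.7278, 0.0158]), (0.85, [417.0, 144.0], [0.8008, -0.2487]), (0.39, [273.0, 230.0], [0.6051, 0.09])]
fence_bolts [(0.9, [299.0, 171.0], [0.7449, 0.0273]), (0.16, [312.0, 209.0], [0.6539, -0.0001])]
handle_holder [(0.58, [222.0, 
[... 1315 characters left out ...]
5169, -0.0979])]
varnish_pot [(0.76, [251.0, 325.0], [0.687, 0.2048])]
pin_vice [(0.64, [272.0, 254.0], [0.7082, 0.0125]), (0.48, [328.0, 213.0], [0.6115, -0.1535]), (0.25, [393.0, 156.0], [0.4871, -0.4254])]
paint_bottle_a [(0.81, [209.0, 450.0], [0.6681, 0.4517]), (0.63, [292.0, 214.0], [0.7018, -0.1278]), (0.44, [395.0, 150.0], [0.4872, -0.4565])]
cork_board [(0.68, [392.0, 156.0], [0.4892, -0.4253]), (0.57, [308.0, 284.0], [0.6007, 0.0749])]
1.7 [ 0.14351955 -0.60828135  0.30387823] [[ 9.73281256e-01  2.29616193e-01 -7.29424487e-06]
 [ 2.29616193e-01 -9.73281255e-01  5.01295552e-05]
 [ 4.41120583e-06 -5.04650332e-05 -9.99999999e-01]] [0.36437038 0.88994085 0.21548344] 0.08496237089871196
```

```bash
python3 - <<'E'
import cv2
a=cv2.imread('pics/top0.png')
cv2.imwrite('pics/top0c.png',cv2.resize(a[130:340,190:450],None,fx=3,fy=2.8,interpolation=cv2.INTER_CUBIC)[:600,:800])
a=cv2.imread('pics/side0.png')
cv2.imwrite('pics/side0c.png',cv2.resize(a[150:360,220:480],None,fx=3,fy=2.8,interpolation=cv2.INTER_CUBIC)[:600,:800])
E
```

```text
(no output)
```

View pics/top0.png

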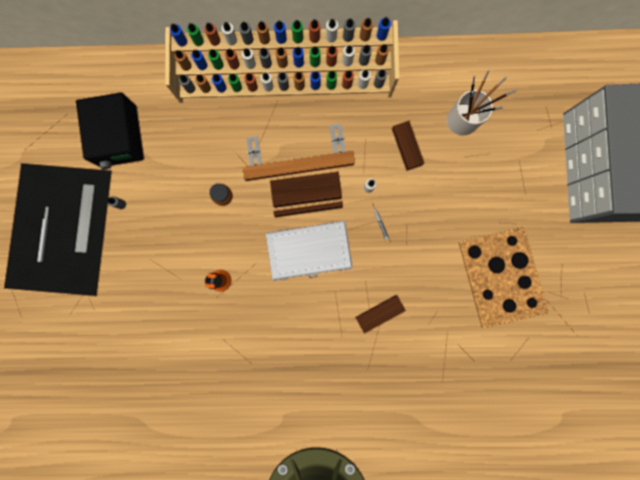

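View pics/top0c.png

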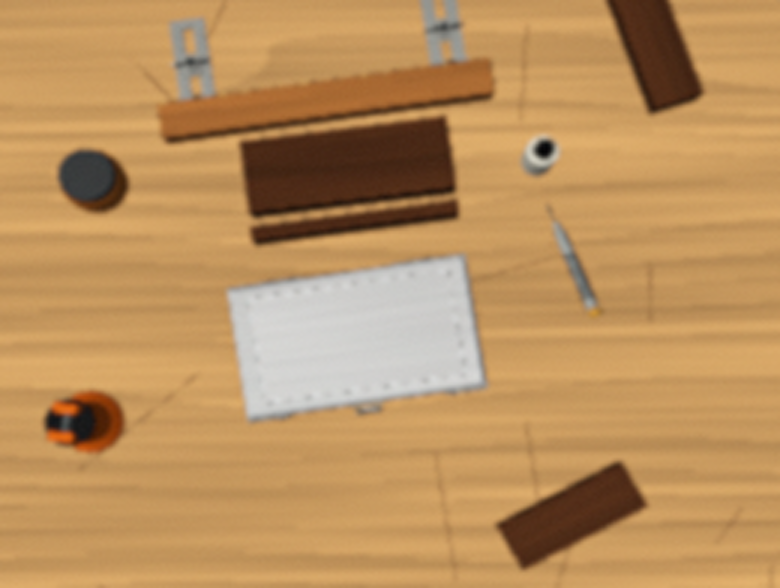

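View pics/side0c.png

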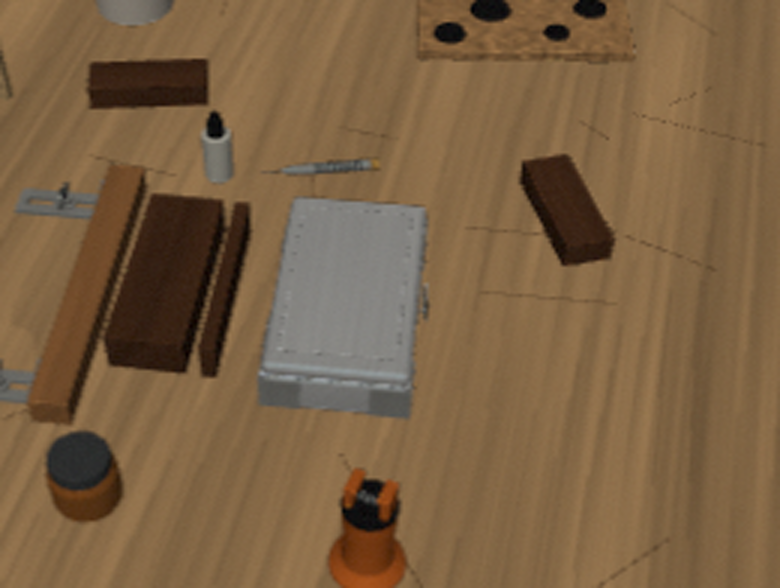

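The top view shows the core at about (304,190), the largest dark block, with the facing in front of it at (309,208), the tin at (310,250) with its clasp at (312,276), and the fence at (299,166). Two smaller dark blocks could be taken for the core, at (380,313) and (408,146). I'm going with the one at (304,190). Next I'll measure the outlines precisely.

```bash
cat > m.py <<'E'
from h import *
# world-metric ortho resample of the picture at plane z, res 0.5mm
def ortho(pic,z,x0=.44,x1=.80,y0=-.17,y1=.21,res=.0005):
    xs=np.arange(x1,x0,-res); ys=np.arange(y1,y0,-res)
    Y,X=np.meshgrid(ys,xs); P=np.stack([X,Y,np.full_like(X,z)],-1)
    T=np.linalg.inv(np.array(pic['world_from_camera'])); c=P@T[:3,:3].T+T[:3,3]
    x=c[...,0]/-c[...,2]; y=-c[...,1]/-c[...,2]; s=1+pic['k1']*(x*x+y*y)
    return cv2.remap(pic['color'],(pic['fx']*x*s+pic['cx']).astype(np.float32),(pic['fy']*y*s+pic['cy']).astype(np.float32),cv2.INTER_CUBIC)
def rects(mask,amin,res=.0005,x1=.80,y1=.21):
    cs,_=cv2.findContours(mask.astype(np.uint8),cv2.RETR_EXTERNAL,cv2.CHAIN_APPROX_NONE)
    out=[]
    for c in cs:
        if cv2.contourArea(c)<amin: continue
        (u,v),(w,h),a=cv2.minAreaRect(c)
        b=cv2.boxPoints(((u,v),(w,h),a))
        P=np.stack([x1-b[:,1]*res,y1-b[:,0]*res],1)
        e=[P[1]-P[0],P[2]-P[1]]; l=e[0] if np.linalg.norm(e[0])>np.linalg.norm(e[1]) else e[1]
        if l[1]<0:l=-l
        out.append((np.array([x1-v*res,y1-u*res]),max(w,h)*res,min(w,h)*res,np.arctan2(-l[0],l[1])))
    return out
E
python3 - <<'E'
from m import *
p=viewer.camera('top')
for z,n in((.038,'wood'),(.056,'tin'),(.028,'fence')):
    o=ortho(p,z); hsv=cv2.cvtColor(o,cv2.COLOR_RGB2HSV)
    if n=='wood': m=(o.max(-1)<105)&(hsv[...,1]>90)
    elif n=='tin': m=(hsv[...,1]<50)&(hsv[...,2]>110)
    else: m=(hsv[...,1]>155)&(hsv[...,2]>110)&(hsv[...,2]<205)
    cv2.imwrite('pics/m_%s.png'%n,cv2.resize(np.hstack([cv2.cvtColor(o,cv2.COLOR_RGB2BGR),np.dstack([m*255]*3).astype(np.uint8)]),(800,370)))
    for r in rects(m,1500): print(n,np.round(r[0],4),np.round(r[1:],4))
E
```

```text
wood [0.649  0.0081] [0.1554 0.014  0.1218]
wood [0.6854 0.1943] [0.0473 0.0268 1.4201]
wood [0.6942 0.0125] [0.1567 0.0622 0.1122]
wood [0.7357 0.027 ] [0.2471 0.0042 0.1259]
tin [0.5548 0.0081] [0.178  0.1073 0.138 ]
tin [ 0.7886 -0.0628] [ 0.0257  0.0253 -1.457 ]
tin [0.7765 0.1281] [ 0.0504  0.0253 -1.4464]
fence [0.491  0.1977] [0.051  0.0245 1.5708]
fence [0.7533 0.0291] [0.2594 0.033  0.1286]
```

View pics/m_wood.png

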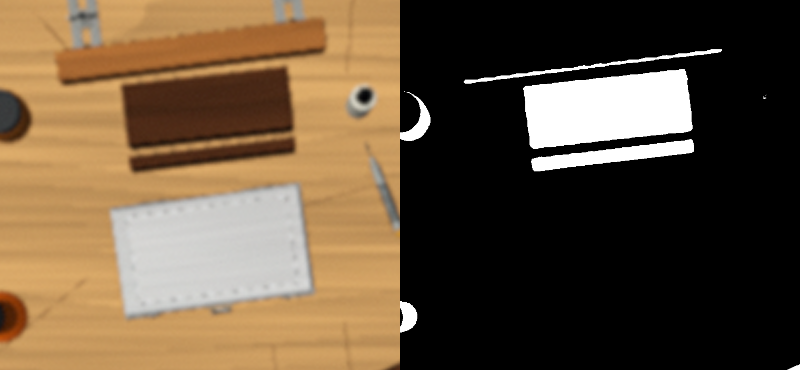

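View pics/m_tin.png

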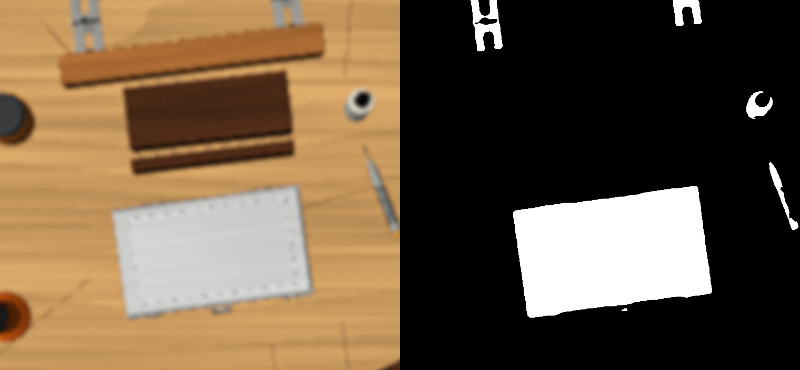

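View pics/m_fence.png

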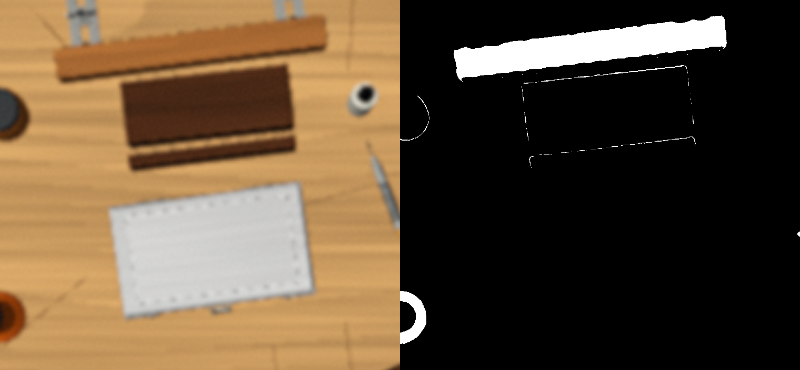

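>>> step_arm:
  motion:
    - [255,[0.3,-0.3,0.1],[0,0,0.05]]
    - [255,[0.6,-0.6,0.2],[0,0,0.101]]
    - [255,[0.9,-0.9,0.3],[0,0,0.101]]
    - [255,[0.9,-0.9,0.3],[0,0,0.101]]
    - [255,[0.9,-0.9,0.3],[0,0,0.101]]
    - [255,[0.9,-0.9,0.3],[0,0,0.101]]
    - [255,[0.9,-0.9,0.3],[0,0,0.101]]
    - [255,[0.9,-0.9,0.3],[0,0,0.101]]
    - [255,[0.9,-0.9,0.3],[0,0,0.101]]
    - [255,[0.9,-0.9,0.3],[0,0,0.101]]
  squeeze: 60

```text
t: 2.75
ee_pos: [0.2102, -0.5003, 0.2738]
tool_rot: [[0.992, 0.125, -0.0], [0.125, -0.992, 0.0], [-0.0, -0.0, -1.0]]
ft_force: [0.2, 0.2, -0.0]
grip_width: -0.0003
```

>>> step_arm:
  motion:
    - [255,[0.25,-0.33,0.1],[0,0,0]]
    - [255,[0.5,-0.65,0.2],[0,0,0]]
    - [255,[0.8,-1.0,0.3],[0,0,0]]
    - [255,[0.8,-1.0,0.3],[0,0,0]]
    - [255,[0.8,-1.0,0.3],[0,0,0]]
    - [255,[0.8,-1.0,0.3],[0,0,0]]
    - [255,[0.8,-1.0,0.3],[0,0,0]]
    - [255,[0.8,-1.0,0.3],[0,0,0]]
    - [255,[0.8,-1.0,0.3],[0,0,0]]
    - [255,[0.8,-1.0,0.3],[0,0,0]]

```text
t: 3.75
ee_pos: [0.2768, -0.3914, 0.2438]
tool_rot: [[0.992, 0.124, -0.0], [0.124, -0.992, 0.0], [-0.0, -0.0, -1.0]]
ft_force: [-0.2, -1.4, 0.2]
grip_width: -0.0003
```

>>> step_arm:
  motion:
    - [255,[0.25,-0.33,0.1],[0,0,0]]
    - [255,[0.5,-0.65,0.2],[0,0,0]]
    - [255,[0.8,-1.0,0.3],[0,0,0]]
    - [255,[0.8,-1.0,0.3],[0,0,0]]
    - [255,[0.8,-1.0,0.3],[0,0,0]]
    - [255,[0.8,-1.0,0.3],[0,0,0]]
    - [255,[0.8,-1.0,0.3],[0,0,0]]
    - [255,[0.8,-1.0,0.3],[0,0,0]]
    - [255,[0.8,-1.0,0.3],[0,0,0]]
    - [255,[0.8,-1.0,0.3],[0,0,0]]

```text
t: 4.75
ee_pos: [0.3435, -0.2826, 0.2139]
tool_rot: [[0.992, 0.123, 0.0], [0.123, -0.992, -0.0], [0.0, 0.0, -1.0]]
ft_force: [-0.2, 0.5, 0.5]
grip_width: -0.0002
```

>>> step_arm:
  motion:
    - [255,[0.25,-0.33,0.1],[0,0,0]]
    - [255,[0.5,-0.65,0.2],[0,0,0]]
    - [255,[0.8,-1.0,0.3],[0,0,0]]
    - [255,[0.8,-1.0,0.3],[0,0,0]]
    - [255,[0.8,-1.0,0.3],[0,0,0]]
    - [255,[0.8,-1.0,0.3],[0,0,0]]
    - [255,[0.8,-1.0,0.3],[0,0,0]]
    - [255,[0.8,-1.0,0.3],[0,0,0]]
    - [255,[0.8,-1.0,0.3],[0,0,0]]
    - [255,[0.8,-1.0,0.3],[0,0,0]]

```text
t: 5.75
ee_pos: [0.4104, -0.174, 0.184]
tool_rot: [[0.992, 0.122, 0.0], [0.122, -0.992, -0.0], [0.0, 0.0, -1.0]]
ft_force: [0.8, -0.3, 0.0]
grip_width: 0.0003
```

>>> step_arm:
  motion:
    - [255,[0.3,-0.36,0.05],[0,0,0]]
    - [255,[0.6,-0.7,0.1],[0,0,0]]
    - [255,[0.7,-0.83,0.4],[0,0,0]]
    - [255,[0.7,-0.83,0.75],[0,0,0]]
    - [255,[0.7,-0.83,0.97],[0,0,0]]
    - [255,[0.7,-0.83,0.97],[0,0,0]]
    - [255,[0.7,-0.83,0.97],[0,0,0]]
    - [255,[0.7,-0.83,0.97],[0,0,0]]
    - [255,[0.7,-0.83,0.97],[0,0,0]]
    - [255,[0.7,-0.83,0.97],[0,0,0]]

```text
t: 6.75
ee_pos: [0.4702, -0.0834, 0.088]
tool_rot: [[0.993, 0.122, 0.002], [0.122, -0.993, -0.001], [0.002, 0.001, -1.0]]
ft_force: [-0.9, -1.0, 0.7]
grip_width: -0.0
```

```bash
python3 - <<'E'
from h import *
p=viewer.camera('side'); q=viewer.camera('top'); 
a=cv2.cvtColor(p['color'],cv2.COLOR_RGB2BGR)[150:360,230:490]; b=cv2.cvtColor(q['color'],cv2.COLOR_RGB2BGR)[150:360,230:430]
cv2.imwrite('pics/s1.png',np.vstack([cv2.resize(a,(740,600),interpolation=3)])); cv2.imwrite('pics/t1.png',cv2.resize(b,None,fx=2.8,fy=2.8,interpolation=3))
print(robot.sense()['ft_force'],robot.sense()['ee_pos'])
E
```

```text
[ 1.69132365 -0.1427001   0.41393485] [ 0.46994233 -0.08323525  0.08758916]
```

View pics/s1.png

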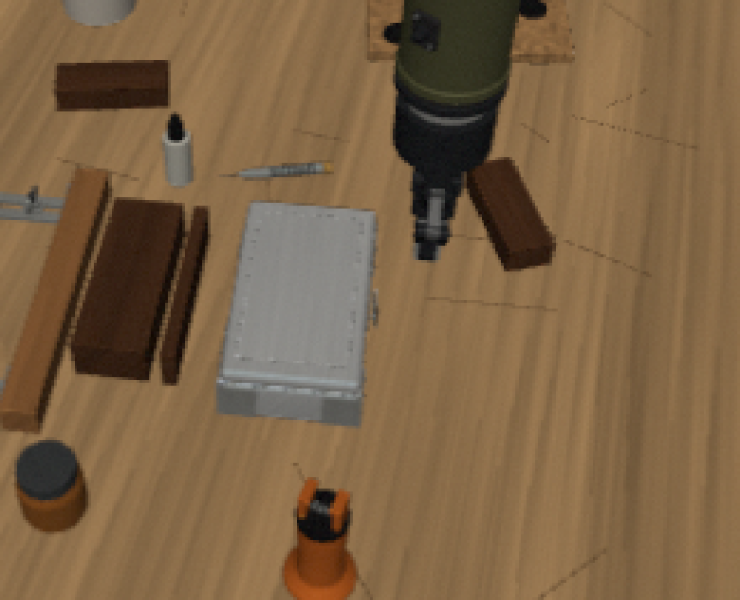

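View pics/t1.png

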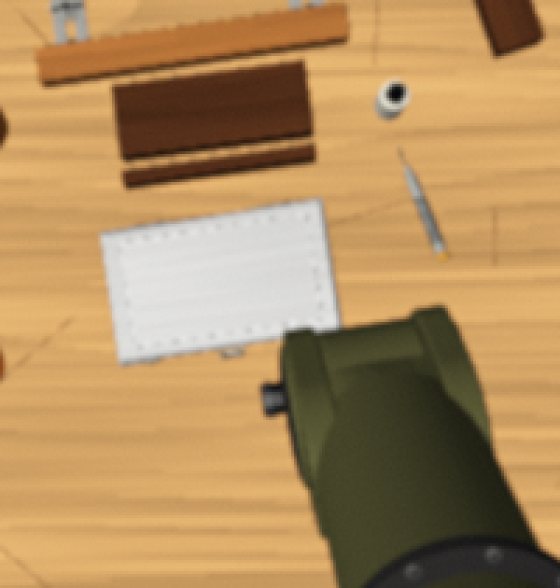

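The tip is behind the right corner plate, at side crop (427,255), about 30 mm clear of it. Starting the right push.

>>> step_arm:
  motion:
    - [255,[0.1,0,0.02],[0,0,0]]
    - [255,[0.2,0,0.03],[0,0,0]]
    - [255,[0.25,0,0.03],[0,0,0]]
    - [255,[0.28,0,0.03],[0,0,0]]
    - [255,[0.3,0,0.03],[0,0,0]]
    - [255,[0.32,0,0.03],[0,0,0]]
    - [255,[0.34,0,0.03],[0,0,0]]
    - [255,[0.36,0,0.03],[0,0,0]]
    - [255,[0.38,0,0.03],[0,0,0]]
    - [255,[0.4,0,0.03],[0,0,0]]

```text
t: 7.85
ee_pos: [0.5096, -0.0785, 0.0846]
tool_rot: [[0.993, 0.122, 0.001], [0.122, -0.993, -0.001], [0.001, 0.001, -1.0]]
ft_force: [-1.7, -1.2, -0.5]
grip_width: -0.0001
```

```bash
cat >> m.py <<'E'
def meas(p,show=None):
    out={}
    for z,n in((.038,'wood'),(.056,'tin'),(.028,'fence')):
        o=ortho(p,z); hsv=cv2.cvtColor(o,cv2.COLOR_RGB2HSV)
        if n=='wood': m=(o.max(-1)<105)&(hsv[...,1]>90)
        elif n=='tin': m=(hsv[...,1]<50)&(hsv[...,2]>110)
        else: m=(hsv[...,1]>155)&(hsv[...,2]>110)&(hsv[...,2]<205)
        for r in rects(m,1500):
            if r[1]>.1: print(n,np.round(r[0],4),np.round(r[1:],4))
def snap(tag):
    p=viewer.camera('top'); s=robot.sense(); print(s['t'],np.round(s['ee_pos'],4),np.round(s['ft_force'],1))
    meas(p); b=cv2.cvtColor(p['color'],cv2.COLOR_RGB2BGR)[150:360,230:430]
    cv2.imwrite('pics/%s.png'%tag,cv2.resize(b,None,fx=2.8,fy=2.8,interpolation=3))
    return p
E
python3 -c "
from m import *
snap('t2')"
```

```text
7.9 [ 0.5101 -0.0784  0.0847] [-1.9 -1.   0.1]
wood [ 0.5155 -0.095 ] [ 0.151   0.149  -1.5708]
wood [0.6487 0.008 ] [0.1544 0.0128 0.1221]
wood [0.6941 0.0126] [0.1554 0.0613 0.1138]
tin [0.5591 0.0104] [0.1779 0.1073 0.1974]
fence [0.7531 0.0289] [0.2587 0.0326 0.1291]
```

View pics/t2.png

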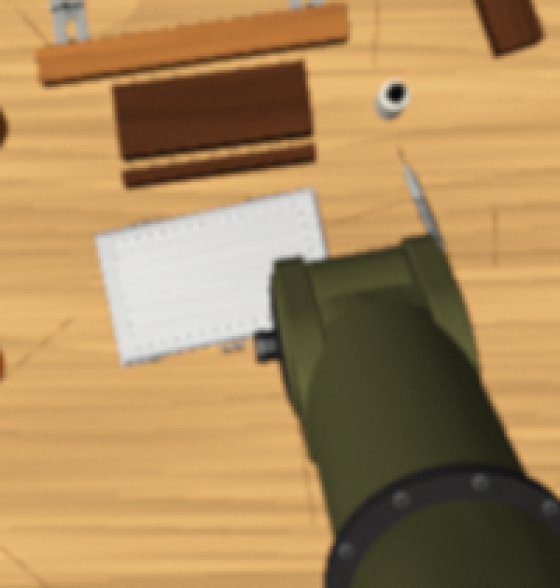

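>>> step_arm:
  motion:
    - [255,[-0.3,0,0],[0,0,0]]
    - [255,[-0.45,0,0],[0,0,0]]
    - [255,[-0.45,-0.35,0],[0,0,0]]
    - [255,[-0.45,-0.7,0],[0,0,0]]
    - [255,[-0.45,-1.0,0],[0,0,0]]
    - [255,[-0.45,-1.0,0],[0,0,0]]
    - [255,[-0.45,-1.0,0],[0,0,0]]
    - [255,[-0.45,-1.0,0],[0,0,0]]
    - [255,[-0.45,-1.0,0],[0,0,0]]
    - [255,[-0.45,-1.0,0],[0,0,0]]

```text
t: 8.9
ee_pos: [0.4535, 0.0145, 0.0845]
tool_rot: [[0.993, 0.12, 0.002], [0.12, -0.993, -0.001], [0.002, 0.001, -1.0]]
ft_force: [-0.2, 1.0, -0.1]
grip_width: -0.0
```

>>> step_arm:
  motion:
    - [255,[0.0,-0.35,0],[0,0,0]]
    - [255,[0.1,-0.58,0],[0,0,0]]
    - [255,[0.2,-0.58,0],[0,0,0]]
    - [255,[0.26,-0.58,0],[0,0,0]]
    - [255,[0.3,-0.58,0],[0,0,0]]
    - [255,[0.34,-0.58,0],[0,0,0]]
    - [255,[0.38,-0.58,0],[0,0,0]]
    - [255,[0.42,-0.58,0],[0,0,0]]
    - [255,[0.46,-0.58,0],[0,0,0]]
    - [255,[0.49,-0.58,0],[0,0,0]]

```text
t: 9.9
ee_pos: [0.4953, 0.0779, 0.0844]
tool_rot: [[0.993, 0.12, 0.002], [0.12, -0.993, -0.001], [0.001, 0.001, -1.0]]
ft_force: [-2.5, 0.6, 0.1]
grip_width: -0.0
```

```bash
python3 -c "
from m import *
snap('t3')"
```

```text
9.95 [0.4959 0.078  0.0845] [-1.1 -0.9 -0. ]
wood [0.5083 0.1148] [0.1905 0.1365 0.    ]
wood [0.6487 0.008 ] [0.1544 0.0128 0.1221]
wood [0.6942 0.0125] [0.1557 0.0613 0.1138]
tin [0.5645 0.0089] [0.1781 0.112  0.0933]
fence [0.7532 0.029 ] [0.2588 0.0325 0.1251]
```

View pics/t3.png

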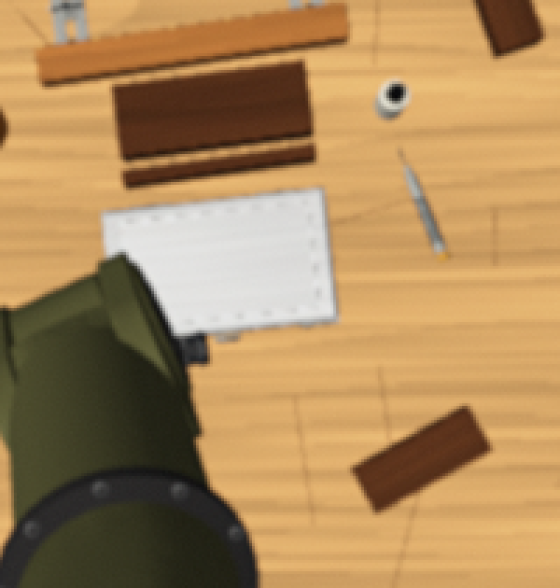

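>>> step_arm:
  motion:
    - [255,[-0.3,0,0],[0,0,0]]
    - [255,[-0.4,0,0],[0,0,0]]
    - [255,[-0.4,0.35,0],[0,0,0]]
    - [255,[-0.4,0.7,0],[0,0,0]]
    - [255,[-0.4,1.0,0],[0,0,0]]
    - [255,[-0.4,1.0,0],[0,0,0]]
    - [255,[-0.4,1.0,0],[0,0,0]]
    - [255,[-0.4,1.0,0],[0,0,0]]
    - [255,[-0.4,1.0,0],[0,0,0]]
    - [255,[-0.4,1.0,0],[0,0,0]]

```text
t: 10.95
ee_pos: [0.4682, -0.025, 0.0846]
tool_rot: [[0.993, 0.122, 0.003], [0.122, -0.993, -0.0], [0.003, 0.0, -1.0]]
ft_force: [-0.5, -0.0, 0.1]
grip_width: 0.0001
```

>>> step_arm:
  motion:
    - [255,[0.0,0.35,0],[0,0,0]]
    - [255,[0.1,0.55,0],[0,0,0]]
    - [255,[0.22,0.55,0],[0,0,0]]
    - [255,[0.28,0.55,0],[0,0,0]]
    - [255,[0.32,0.55,0],[0,0,0]]
    - [255,[0.36,0.55,0],[0,0,0]]
    - [255,[0.4,0.55,0],[0,0,0]]
    - [255,[0.44,0.55,0],[0,0,0]]
    - [255,[0.48,0.55,0],[0,0,0]]
    - [255,[0.52,0.55,0],[0,0,0]]

```text
t: 11.95
ee_pos: [0.5266, -0.0733, 0.0846]
tool_rot: [[0.993, 0.122, 0.002], [0.122, -0.993, -0.0], [0.002, 0.0, -1.0]]
ft_force: [-2.7, -1.8, -0.8]
grip_width: -0.0001
```

```bash
python3 -c "
from m import *
snap('t4')"
```

```text
12.0 [ 0.5275 -0.0731  0.0847] [-2.1 -0.6  0.5]
wood [ 0.528  -0.0923] [ 0.176   0.1545 -1.5708]
wood [0.6484 0.008 ] [0.1542 0.0132 0.121 ]
wood [0.6941 0.0126] [0.1555 0.0613 0.1138]
tin [0.5757 0.0129] [0.178  0.1078 0.2082]
fence [0.7528 0.0291] [0.2586 0.0329 0.1261]
```

>>> step_arm:
  motion:
    - [255,[-0.3,0,0],[0,0,0]]
    - [255,[-0.45,0,0],[0,0,0]]
    - [255,[-0.45,-0.35,0],[0,0,0]]
    - [255,[-0.45,-0.7,0],[0,0,0]]
    - [255,[-0.45,-1.0,0],[0,0,0]]
    - [255,[-0.45,-1.0,0],[0,0,0]]
    - [255,[-0.45,-1.0,0],[0,0,0]]
    - [255,[-0.45,-1.0,0],[0,0,0]]
    - [255,[-0.45,-1.0,0],[0,0,0]]
    - [255,[-0.45,-1.0,0],[0,0,0]]

```text
t: 13.0
ee_pos: [0.4708, 0.0197, 0.0845]
tool_rot: [[0.993, 0.12, 0.003], [0.12, -0.993, -0.0], [0.003, 0.001, -1.0]]
ft_force: [-0.6, -1.3, -0.3]
grip_width: -0.0001
```

>>> step_arm:
  motion:
    - [255,[0.0,-0.35,0],[0,0,0]]
    - [255,[0.1,-0.55,0],[0,0,0]]
    - [255,[0.2,-0.55,0],[0,0,0]]
    - [255,[0.26,-0.55,0],[0,0,0]]
    - [255,[0.29,-0.55,0],[0,0,0]]
    - [255,[0.32,-0.55,0],[0,0,0]]
    - [255,[0.35,-0.55,0],[0,0,0]]
    - [255,[0.38,-0.55,0],[0,0,0]]
    - [255,[0.41,-0.55,0],[0,0,0]]
    - [255,[0.44,-0.55,0],[0,0,0]]

```text
t: 14.0
ee_pos: [0.5079, 0.0796, 0.0845]
tool_rot: [[0.993, 0.12, 0.003], [0.12, -0.993, -0.0], [0.003, 0.001, -1.0]]
ft_force: [-2.6, -0.3, 0.5]
grip_width: 0.0001
```

```bash
python3 -c "
from m import *
snap('t5')"
```

```text
14.05 [0.5085 0.0797 0.0846] [-1.3 -0.2 -1.4]
wood [0.517  0.1158] [0.1885 0.154  0.    ]
wood [0.6483 0.008 ] [0.1542 0.0138 0.1244]
wood [0.6942 0.0125] [0.1555 0.0613 0.1138]
tin [0.5827 0.0125] [0.178  0.1098 0.1254]
fence [0.7532 0.0291] [0.2587 0.0325 0.1254]
```

View pics/t5.png

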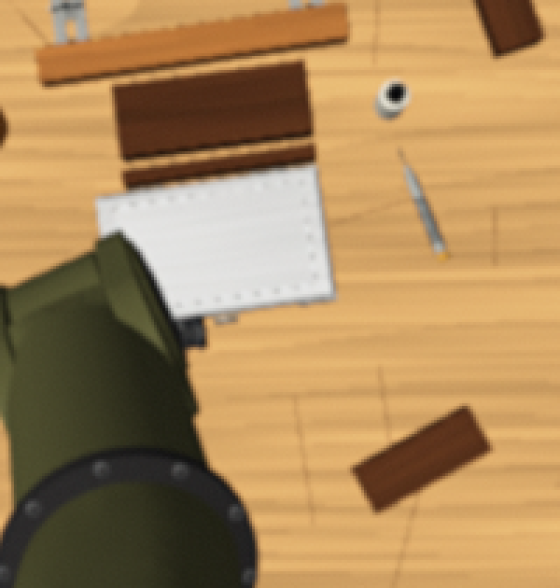

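>>> step_arm:
  motion:
    - [255,[-0.25,0,0],[0,0,0]]
    - [255,[-0.3,0,0],[0,0,0]]
    - [255,[-0.3,0.35,0],[0,0,0]]
    - [255,[-0.3,0.7,0],[0,0,0]]
    - [255,[-0.3,1.0,0],[0,0,0]]
    - [255,[-0.3,1.0,0],[0,0,0]]
    - [255,[-0.3,1.0,0],[0,0,0]]
    - [255,[-0.3,1.0,0],[0,0,0]]
    - [255,[-0.3,1.0,0],[0,0,0]]
    - [255,[-0.3,1.0,0],[0,0,0]]

```text
t: 15.05
ee_pos: [0.4909, -0.0221, 0.0846]
tool_rot: [[0.993, 0.122, 0.004], [0.122, -0.993, 0.0], [0.004, 0.0, -1.0]]
ft_force: [0.2, -0.5, 0.2]
grip_width: 0.0003
```

>>> step_arm:
  motion:
    - [255,[0.0,0.35,0],[0,0,0]]
    - [255,[0.1,0.56,0],[0,0,0]]
    - [255,[0.2,0.56,0],[0,0,0]]
    - [255,[0.26,0.56,0],[0,0,0]]
    - [255,[0.28,0.56,0],[0,0,0]]
    - [255,[0.3,0.56,0],[0,0,0]]
    - [255,[0.32,0.56,0],[0,0,0]]
    - [255,[0.34,0.56,0],[0,0,0]]
    - [255,[0.36,0.56,0],[0,0,0]]
    - [255,[0.38,0.56,0],[0,0,0]]

```text
t: 16.05
ee_pos: [0.5352, -0.0733, 0.0846]
tool_rot: [[0.993, 0.122, 0.003], [0.122, -0.993, -0.0], [0.003, 0.0, -1.0]]
ft_force: [-2.9, -2.1, -1.2]
grip_width: 0.0001
```

```bash
python3 -c "
from m import *
snap('t6')"
```

```text
16.1 [ 0.5357 -0.0732  0.0847] [-1.6 -0.5 -0.9]
wood [ 0.5335 -0.0923] [ 0.187   0.1545 -1.5708]
wood [0.6513 0.0086] [0.1538 0.0117 0.1587]
wood [0.6937 0.0125] [0.1555 0.062  0.1089]
tin [0.5864 0.0132] [0.1789 0.1097 0.1767]
fence [0.7529 0.0291] [0.2586 0.0328 0.1259]
```

>>> step_arm:
  motion:
    - [255,[-0.25,0,0],[0,0,0]]
    - [255,[-0.4,0,0],[0,0,0]]
    - [255,[-0.4,-0.35,0],[0,0,0]]
    - [255,[-0.4,-0.7,0],[0,0,0]]
    - [255,[-0.4,-1.0,0],[0,0,0]]
    - [255,[-0.4,-1.0,0],[0,0,0]]
    - [255,[-0.4,-1.0,0],[0,0,0]]
    - [255,[-0.4,-1.0,0],[0,0,0]]
    - [255,[-0.4,-1.0,0],[0,0,0]]
    - [255,[-0.4,-1.0,0],[0,0,0]]

```text
t: 17.1
ee_pos: [0.484, 0.0202, 0.0845]
tool_rot: [[0.993, 0.12, 0.004], [0.12, -0.993, -0.0], [0.004, 0.001, -1.0]]
ft_force: [-0.3, 0.3, -0.7]
grip_width: 0.0
```

View pics/t6.png

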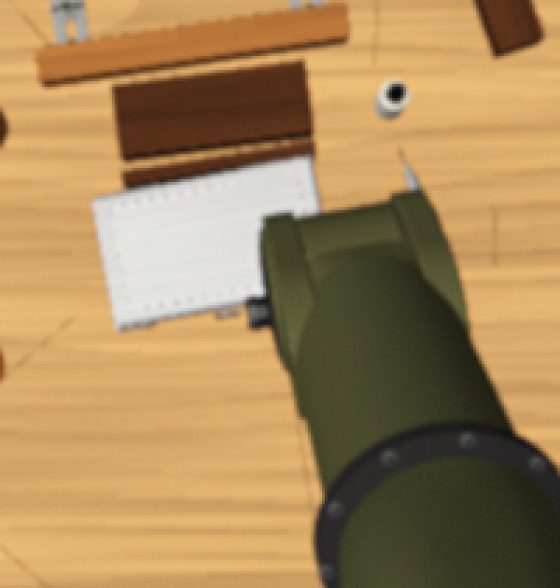

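>>> step_arm:
  motion:
    - [255,[0.0,-0.35,0],[0,0,0]]
    - [255,[0.1,-0.56,0],[0,0,0]]
    - [255,[0.2,-0.56,0],[0,0,0]]
    - [255,[0.26,-0.56,0],[0,0,0]]
    - [255,[0.29,-0.56,0],[0,0,0]]
    - [255,[0.32,-0.56,0],[0,0,0]]
    - [255,[0.35,-0.56,0],[0,0,0]]
    - [255,[0.38,-0.56,0],[0,0,0]]
    - [255,[0.41,-0.56,0],[0,0,0]]
    - [255,[0.43,-0.56,0],[0,0,0]]

```text
t: 18.1
ee_pos: [0.52, 0.0809, 0.0846]
tool_rot: [[0.993, 0.12, 0.004], [0.12, -0.993, -0.0], [0.004, 0.001, -1.0]]
ft_force: [-2.5, 1.2, 0.1]
grip_width: 0.0002
```

```bash
python3 -c "
from m import *
snap('t7')"
```

```text
18.15 [0.5204 0.081  0.0846] [-0.3 -0.6 -1.1]
wood [0.5258 0.1162] [0.1875 0.1715 0.    ]
wood [0.6875 0.0118] [0.1555 0.0747 0.1067]
tin [0.5923 0.0127] [0.1782 0.1097 0.1002]
fence [0.7532 0.029 ] [0.2588 0.0326 0.1254]
```

>>> step_arm:
  motion:
    - [255,[-0.25,0,0],[0,0,0]]
    - [255,[-0.3,0,0],[0,0,0]]
    - [255,[-0.3,0.35,0],[0,0,0]]
    - [255,[-0.3,0.7,0],[0,0,0]]
    - [255,[-0.3,1.0,0],[0,0,0]]
    - [255,[-0.3,1.0,0],[0,0,0]]
    - [255,[-0.3,1.0,0],[0,0,0]]
    - [255,[-0.3,1.0,0],[0,0,0]]
    - [255,[-0.3,1.0,0],[0,0,0]]
    - [255,[-0.3,1.0,0],[0,0,0]]

```text
t: 19.15
ee_pos: [0.5027, -0.0208, 0.0846]
tool_rot: [[0.993, 0.122, 0.005], [0.122, -0.993, 0.0], [0.005, 0.0, -1.0]]
ft_force: [0.1, -0.0, 0.0]
grip_width: -0.0002
```

View pics/t7.png

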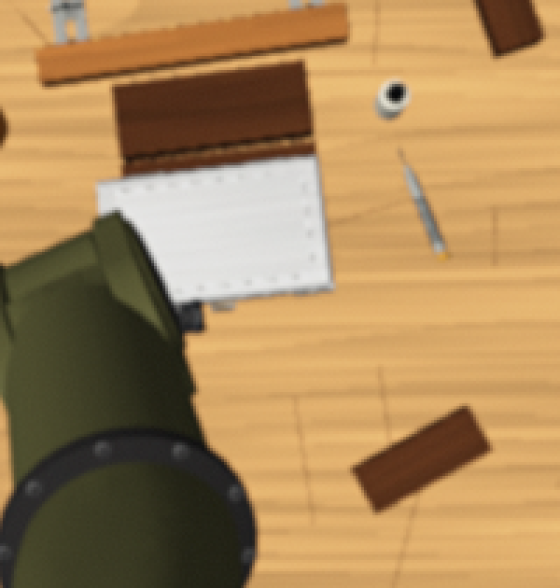

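>>> step_arm:
  motion:
    - [255,[0.0,0.35,0],[0,0,0]]
    - [255,[0.1,0.55,0],[0,0,0]]
    - [255,[0.18,0.55,0],[0,0,0]]
    - [255,[0.22,0.55,0],[0,0,0]]
    - [255,[0.25,0.55,0],[0,0,0]]
    - [255,[0.27,0.55,0],[0,0,0]]
    - [255,[0.29,0.55,0],[0,0,0]]
    - [255,[0.32,0.55,0],[0,0,0]]
    - [255,[0.34,0.55,0],[0,0,0]]
    - [255,[0.36,0.55,0],[0,0,0]]

```text
t: 20.15
ee_pos: [0.5445, -0.0712, 0.0845]
tool_rot: [[0.993, 0.122, 0.003], [0.122, -0.993, -0.0], [0.003, 0.0, -1.0]]
ft_force: [-3.8, -2.3, 1.0]
grip_width: -0.0001
```

```bash
python3 -c "
from m import *
snap('t8')"
```

```text
20.2 [ 0.545  -0.0712  0.0846] [-2.9 -0.5  0. ]
wood [ 0.5403 -0.0913] [0.2005 0.1565 1.5708]
wood [0.6899 0.0131] [0.1572 0.0709 0.1264]
tin [0.595  0.0141] [0.178  0.1135 0.1587]
fence [0.7531 0.0291] [0.2587 0.0323 0.1254]
```

>>> step_arm:
  motion:
    - [255,[-0.25,0,0],[0,0,0]]
    - [255,[-0.4,0,0],[0,0,0]]
    - [255,[-0.4,-0.35,0],[0,0,0]]
    - [255,[-0.4,-0.7,0],[0,0,0]]
    - [255,[-0.4,-1.0,0],[0,0,0]]
    - [255,[-0.4,-1.0,0],[0,0,0]]
    - [255,[-0.4,-1.0,0],[0,0,0]]
    - [255,[-0.4,-1.0,0],[0,0,0]]
    - [255,[-0.4,-1.0,0],[0,0,0]]
    - [255,[-0.4,-1.0,0],[0,0,0]]

```text
t: 21.2
ee_pos: [0.4934, 0.0222, 0.0844]
tool_rot: [[0.993, 0.12, 0.004], [0.12, -0.993, -0.0], [0.004, 0.001, -1.0]]
ft_force: [0.3, -0.8, -0.1]
grip_width: 0.0001
```

View pics/t8.png

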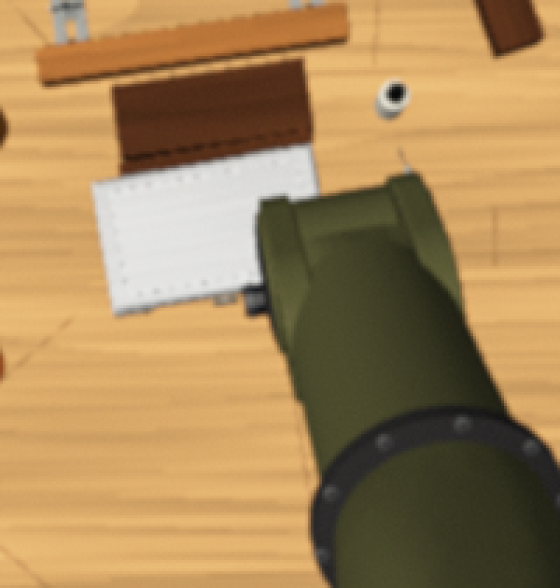

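>>> step_arm:
  motion:
    - [255,[0.0,-0.35,0],[0,0,0]]
    - [255,[0.1,-0.56,0],[0,0,0]]
    - [255,[0.22,-0.56,0],[0,0,0]]
    - [255,[0.27,-0.56,0],[0,0,0]]
    - [255,[0.3,-0.56,0],[0,0,0]]
    - [255,[0.33,-0.56,0],[0,0,0]]
    - [255,[0.36,-0.56,0],[0,0,0]]
    - [255,[0.39,-0.56,0],[0,0,0]]
    - [255,[0.42,-0.56,0],[0,0,0]]
    - [255,[0.44,-0.56,0],[0,0,0]]

```text
t: 22.2
ee_pos: [0.5298, 0.0832, 0.0843]
tool_rot: [[0.993, 0.12, 0.002], [0.12, -0.993, -0.0], [0.002, 0.0, -1.0]]
ft_force: [-4.4, 1.6, -1.5]
grip_width: 0.0
```

```bash
python3 -c "
from m import *
snap('t9')"
```

```text
22.25 [0.5303 0.0832 0.0843] [-3.   0.9 -0.1]
wood [0.533  0.1172] [ 0.186   0.1855 -1.5708]
wood [0.6963 0.0402] [0.2106 0.0777 0.1007]
tin [0.5998 0.0134] [0.1777 0.1143 0.1007]
fence [0.7529 0.0291] [0.2588 0.0325 0.1276]
```

>>> step_arm:
  motion:
    - [255,[-0.25,0,0],[0,0,0]]
    - [255,[-0.3,0,0],[0,0,0]]
    - [255,[-0.3,0.35,0],[0,0,0]]
    - [255,[-0.3,0.7,0],[0,0,0]]
    - [255,[-0.3,1.0,0],[0,0,0]]
    - [255,[-0.3,1.0,0],[0,0,0]]
    - [255,[-0.3,1.0,0],[0,0,0]]
    - [255,[-0.3,1.0,0],[0,0,0]]
    - [255,[-0.3,1.0,0],[0,0,0]]
    - [255,[-0.3,1.0,0],[0,0,0]]

```text
t: 23.25
ee_pos: [0.5126, -0.0186, 0.0844]
tool_rot: [[0.993, 0.122, 0.003], [0.122, -0.993, 0.0], [0.003, 0.0, -1.0]]
ft_force: [0.1, 0.7, 0.1]
grip_width: 0.0002
```

View pics/t9.png

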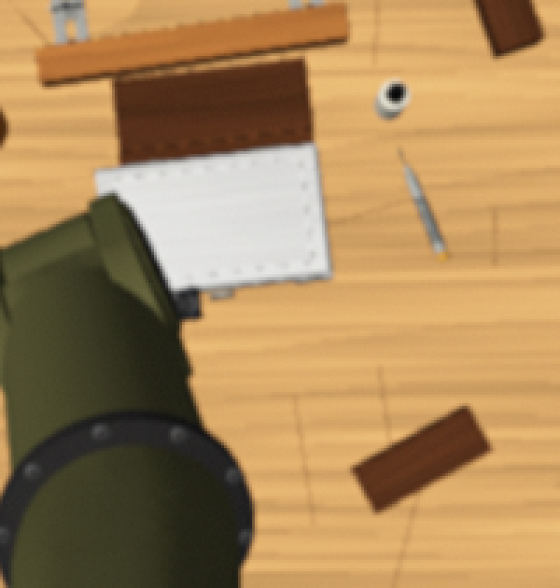

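>>> step_arm:
  motion:
    - [255,[0.0,0.35,0],[0,0,0]]
    - [255,[0.1,0.56,0],[0,0,0]]
    - [255,[0.17,0.56,0],[0,0,0]]
    - [255,[0.22,0.56,0],[0,0,0]]
    - [255,[0.25,0.56,0],[0,0,0]]
    - [255,[0.28,0.56,0],[0,0,0]]
    - [255,[0.31,0.56,0],[0,0,0]]
    - [255,[0.33,0.56,0],[0,0,0]]
    - [255,[0.35,0.56,0],[0,0,0]]
    - [255,[0.37,0.56,0],[0,0,0]]

```text
t: 24.25
ee_pos: [0.5559, -0.0698, 0.0843]
tool_rot: [[0.993, 0.122, 0.003], [0.122, -0.993, 0.0], [0.003, 0.0, -1.0]]
ft_force: [-3.6, -1.6, -0.4]
grip_width: -0.0002
```

```bash
python3 -c "
from m import *
snap('t10')"
```

```text
24.3 [ 0.5565 -0.0695  0.0844] [-2.7 -1.9  0.1]
wood [ 0.5449 -0.0959] [ 0.2031  0.1679 -1.3918]
wood [0.7009 0.0229] [0.2445 0.0731 0.1262]
tin [0.606  0.0147] [0.178  0.1142 0.162 ]
fence [0.7529 0.0291] [0.2586 0.0326 0.1279]
```

>>> step_arm:
  motion:
    - [255,[-0.25,0,0],[0,0,0]]
    - [255,[-0.4,0,0],[0,0,0]]
    - [255,[-0.4,-0.35,0],[0,0,0]]
    - [255,[-0.4,-0.7,0],[0,0,0]]
    - [255,[-0.4,-1.0,0],[0,0,0]]
    - [255,[-0.4,-1.0,0],[0,0,0]]
    - [255,[-0.4,-1.0,0],[0,0,0]]
    - [255,[-0.4,-1.0,0],[0,0,0]]
    - [255,[-0.4,-1.0,0],[0,0,0]]
    - [255,[-0.4,-1.0,0],[0,0,0]]

```text
t: 25.3
ee_pos: [0.5049, 0.0238, 0.0843]
tool_rot: [[0.993, 0.12, 0.004], [0.12, -0.993, 0.0], [0.004, 0.0, -1.0]]
ft_force: [0.8, -1.2, 0.3]
grip_width: -0.0002
```

View pics/t10.png

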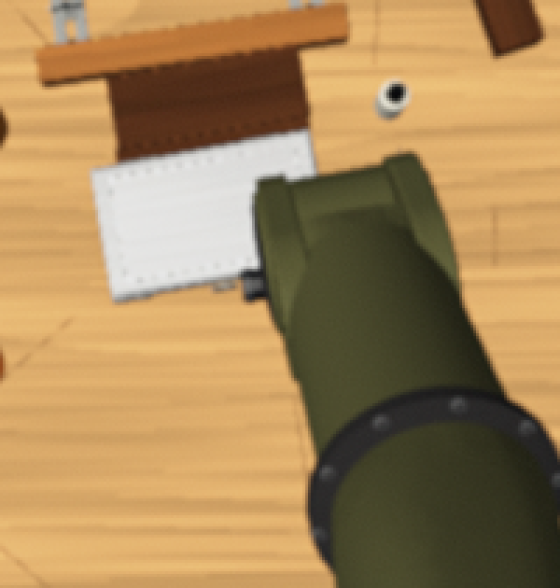

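>>> step_arm:
  motion:
    - [255,[0.0,-0.35,0],[0,0,0]]
    - [255,[0.1,-0.56,0],[0,0,0]]
    - [255,[0.22,-0.56,0],[0,0,0]]
    - [255,[0.27,-0.56,0],[0,0,0]]
    - [255,[0.3,-0.56,0],[0,0,0]]
    - [255,[0.31,-0.56,0],[0,0,0]]
    - [255,[0.32,-0.56,0],[0,0,0]]
    - [255,[0.33,-0.56,0],[0,0,0]]
    - [255,[0.34,-0.56,0],[0,0,0]]
    - [255,[0.35,-0.56,0],[0,0,0]]

```text
t: 26.3
ee_pos: [0.5317, 0.0833, 0.0841]
tool_rot: [[0.993, 0.12, 0.001], [0.12, -0.993, -0.001], [0.001, 0.001, -1.0]]
ft_force: [-4.8, -0.2, 1.9]
grip_width: 0.0002
```

```bash
python3 -c "
from m import *
snap('t11')"
```

```text
26.35 [0.532  0.0835 0.0842] [-2.9 -0.2  1.3]
wood [0.5343 0.1165] [0.1885 0.187  1.5708]
wood [0.7009 0.0228] [0.2445 0.0729 0.1262]
tin [0.6067 0.0145] [0.1777 0.1143 0.1682]
fence [0.7529 0.029 ] [0.2586 0.033  0.1261]
```

View pics/t11.png

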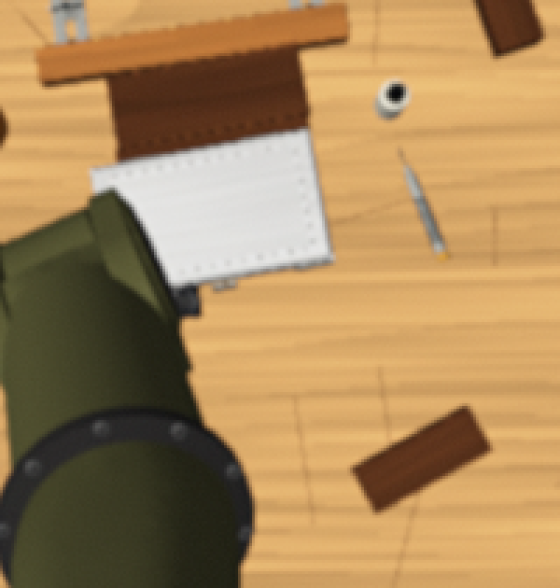

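>>> step_arm:
  motion:
    - [255,[0.005,0,0],[0,0,0]]
    - [255,[0.01,0,0],[0,0,0]]
    - [255,[0.015,0,0],[0,0,0]]
    - [255,[0.02,0,0],[0,0,0]]
    - [255,[0.025,0,0],[0,0,0]]
    - [255,[0.03,0,0],[0,0,0]]
    - [255,[0.03,0,0],[0,0,0]]
    - [255,[0.03,0,0],[0,0,0]]
    - [255,[0.03,0,0],[0,0,0]]
    - [255,[0.03,0,0],[0,0,0]]

```text
t: 27.35
ee_pos: [0.5351, 0.0839, 0.0842]
tool_rot: [[0.993, 0.12, 0.002], [0.12, -0.993, -0.0], [0.002, 0.001, -1.0]]
ft_force: [-3.2, 1.0, -0.4]
grip_width: 0.0001
```

```bash
python3 -c "
from m import *
snap('t12')"
```

```text
27.4 [0.5351 0.0838 0.0842] [-3.4  0.6 -0.5]
wood [0.537 0.114] [ 0.194   0.192  -1.5708]
wood [0.7025 0.0231] [0.2445 0.0699 0.1262]
tin [0.608  0.0146] [0.1777 0.1142 0.1411]
fence [0.7531 0.0292] [0.2588 0.0324 0.1254]
```

>>> step_arm:
  motion:
    - [255,[0.005,0,0],[0,0,0]]
    - [255,[0.01,0,0],[0,0,0]]
    - [255,[0.015,0,0],[0,0,0]]
    - [255,[0.02,0,0],[0,0,0]]
    - [255,[0.025,0,0],[0,0,0]]
    - [255,[0.03,0,0],[0,0,0]]
    - [255,[0.03,0,0],[0,0,0]]
    - [255,[0.03,0,0],[0,0,0]]
    - [255,[0.03,0,0],[0,0,0]]
    - [255,[0.03,0,0],[0,0,0]]

```text
t: 28.4
ee_pos: [0.5382, 0.084, 0.0842]
tool_rot: [[0.993, 0.12, 0.002], [0.12, -0.993, -0.0], [0.002, 0.001, -1.0]]
ft_force: [-3.8, 0.8, -1.2]
grip_width: 0.0001
```

```bash
python3 -c "
from m import *
snap('t13')"
```

```text
28.45 [0.5382 0.084  0.0842] [-2.9  1.2 -1.3]
wood [0.5241 0.1111] [ 0.2133  0.1751 -1.3067]
wood [0.7033 0.0232] [0.2445 0.0685 0.1247]
tin [0.6097 0.0144] [0.1777 0.1139 0.1222]
fence [0.7531 0.0292] [0.2587 0.0324 0.1254]
```

View pics/t13.png

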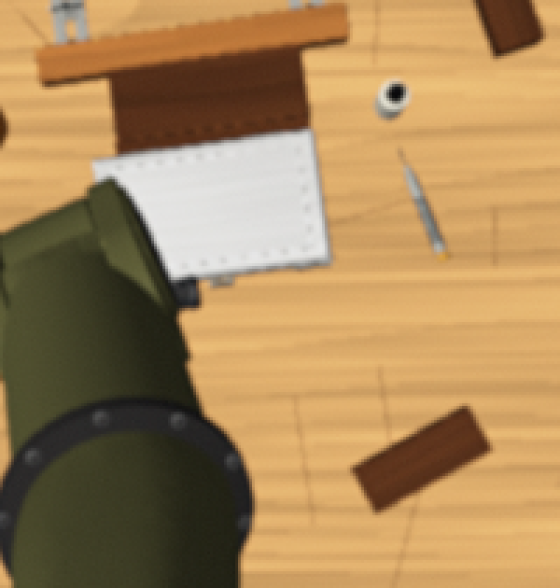

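>>> step_arm:
  motion:
    - [255,[0.003,0,0],[0,0,0]]
    - [255,[0.006,0,0],[0,0,0]]
    - [255,[0.009,0,0],[0,0,0]]
    - [255,[0.012,0,0],[0,0,0]]
    - [255,[0.015,0,0],[0,0,0]]
    - [255,[0.015,0,0],[0,0,0]]
    - [255,[0.015,0,0],[0,0,0]]
    - [255,[0.015,0,0],[0,0,0]]
    - [255,[0.015,0,0],[0,0,0]]
    - [255,[0.015,0,0],[0,0,0]]

```text
t: 29.45
ee_pos: [0.5385, 0.084, 0.084]
tool_rot: [[0.993, 0.12, -0.0], [0.12, -0.993, -0.001], [-0.0, 0.001, -1.0]]
ft_force: [-6.9, -0.8, 0.9]
grip_width: -0.0001
```

>>> step_arm:
  motion:
    - [255,[0.003,0,0],[0,0,0]]
    - [255,[0.006,0,0],[0,0,0]]
    - [255,[0.009,0,0],[0,0,0]]
    - [255,[0.012,0,0],[0,0,0]]
    - [255,[0.012,0,0],[0,0,0]]
    - [255,[0.012,0,0],[0,0,0]]
    - [255,[0.012,0,0],[0,0,0]]
    - [255,[0.012,0,0],[0,0,0]]
    - [255,[0.012,0,0],[0,0,0]]
    - [255,[0.012,0,0],[0,0,0]]

```text
t: 30.45
ee_pos: [0.5386, 0.0838, 0.0839]
tool_rot: [[0.993, 0.12, -0.002], [0.12, -0.993, -0.002], [-0.003, 0.002, -1.0]]
ft_force: [-6.9, 0.8, 2.8]
grip_width: 0.0001
```

```bash
python3 -c "
from m import *
snap('t14')"
```

```text
30.5 [0.5386 0.0837 0.084 ] [-7.3  0.2  2.6]
wood [0.525  0.1111] [ 0.2167  0.1745 -1.3073]
wood [0.7036 0.0234] [0.2445 0.0688 0.1208]
tin [0.6098 0.0144] [0.1778 0.114  0.121 ]
fence [0.7531 0.0291] [0.2587 0.0327 0.1291]
```

View pics/t14.png

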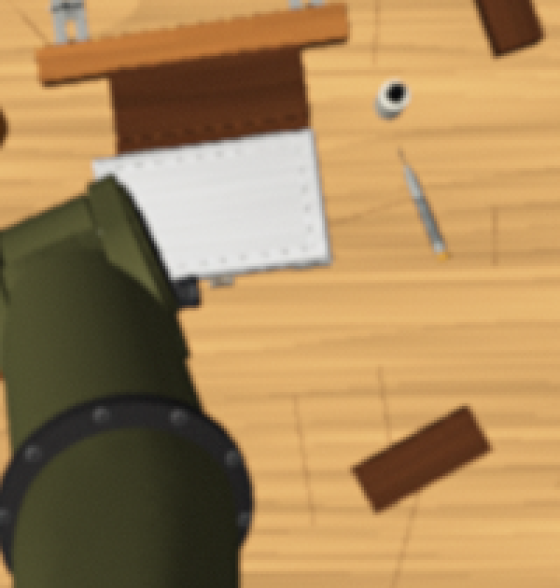

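>>> step_arm:
  motion:
    - [255,[-0.2,0,0],[0,0,0]]
    - [255,[-0.3,0,0],[0,0,0]]
    - [255,[-0.3,0.35,0],[0,0,0]]
    - [255,[-0.3,0.7,0],[0,0,0]]
    - [255,[-0.3,1.0,0],[0,0,0]]
    - [255,[-0.3,1.0,0],[0,0,0]]
    - [255,[-0.3,1.0,0],[0,0,0]]
    - [255,[-0.3,1.0,0],[0,0,0]]
    - [255,[-0.3,1.0,0],[0,0,0]]
    - [255,[-0.3,1.0,0],[0,0,0]]

```text
t: 31.5
ee_pos: [0.5209, -0.018, 0.0842]
tool_rot: [[0.993, 0.122, -0.002], [0.122, -0.993, -0.002], [-0.002, 0.001, -1.0]]
ft_force: [0.5, 0.8, 0.1]
grip_width: -0.0002
```

>>> step_arm:
  motion:
    - [255,[0.0,0.35,0],[0,0,0]]
    - [255,[0.1,0.57,0],[0,0,0]]
    - [255,[0.17,0.57,0],[0,0,0]]
    - [255,[0.22,0.57,0],[0,0,0]]
    - [255,[0.25,0.57,0],[0,0,0]]
    - [255,[0.26,0.57,0],[0,0,0]]
    - [255,[0.27,0.57,0],[0,0,0]]
    - [255,[0.28,0.57,0],[0,0,0]]
    - [255,[0.285,0.57,0],[0,0,0]]
    - [255,[0.29,0.57,0],[0,0,0]]

```text
t: 32.5
ee_pos: [0.5566, -0.071, 0.0843]
tool_rot: [[0.993, 0.122, -0.002], [0.122, -0.993, -0.002], [-0.002, 0.001, -1.0]]
ft_force: [-0.6, 0.3, -0.0]
grip_width: 0.0001
```

```bash
python3 -c "
from m import *
snap('t15')"
```

```text
32.55 [ 0.5567 -0.071   0.0843] [0.8 0.4 0.1]
wood [ 0.5495 -0.091 ] [0.219  0.157  1.5708]
wood [0.7036 0.0234] [0.2445 0.0688 0.1211]
tin [0.6099 0.0146] [0.1778 0.1142 0.1164]
fence [0.7531 0.029 ] [0.2584 0.0331 0.1221]
```

View pics/t15.png

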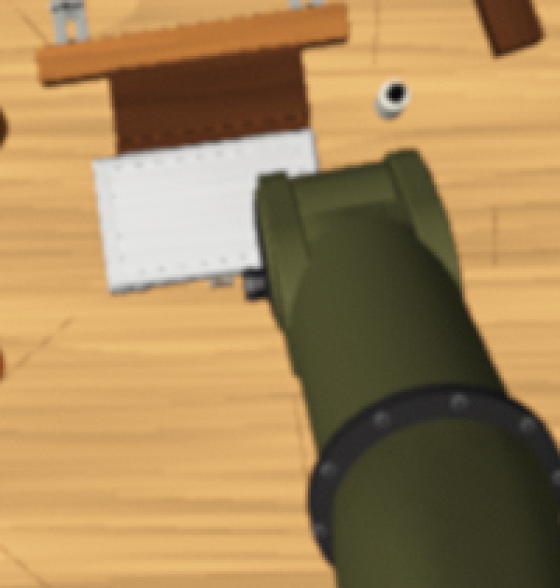

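>>> step_arm:
  motion:
    - [255,[0.005,0,0],[0,0,0]]
    - [255,[0.01,0,0],[0,0,0]]
    - [255,[0.015,0,0],[0,0,0]]
    - [255,[0.02,0,0],[0,0,0]]
    - [255,[0.02,0,0],[0,0,0]]
    - [255,[0.02,0,0],[0,0,0]]
    - [255,[0.02,0,0],[0,0,0]]
    - [255,[0.02,0,0],[0,0,0]]
    - [255,[0.02,0,0],[0,0,0]]
    - [255,[0.02,0,0],[0,0,0]]

```text
t: 33.55
ee_pos: [0.5583, -0.071, 0.0841]
tool_rot: [[0.993, 0.121, -0.003], [0.121, -0.993, -0.002], [-0.003, 0.002, -1.0]]
ft_force: [-4.6, -1.8, 0.6]
grip_width: -0.0003
```

>>> step_arm:
  motion:
    - [255,[0.004,0,0],[0,0,0]]
    - [255,[0.008,0,0],[0,0,0]]
    - [255,[0.012,0,0],[0,0,0]]
    - [255,[0.015,0,0],[0,0,0]]
    - [255,[0.015,0,0],[0,0,0]]
    - [255,[0.015,0,0],[0,0,0]]
    - [255,[0.015,0,0],[0,0,0]]
    - [255,[0.015,0,0],[0,0,0]]
    - [255,[0.015,0,0],[0,0,0]]
    - [255,[0.015,0,0],[0,0,0]]

```text
t: 34.55
ee_pos: [0.5584, -0.071, 0.0838]
tool_rot: [[0.993, 0.121, -0.006], [0.121, -0.993, -0.002], [-0.006, 0.001, -1.0]]
ft_force: [-7.8, -1.7, 2.7]
grip_width: -0.0004
```

>>> step_arm:
  motion:
    - [255,[0.004,0,0],[0,0,0]]
    - [255,[0.008,0,0],[0,0,0]]
    - [255,[0.012,0,0],[0,0,0]]
    - [255,[0.016,0,0],[0,0,0]]
    - [255,[0.016,0,0],[0,0,0]]
    - [255,[0.016,0,0],[0,0,0]]
    - [255,[0.016,0,0],[0,0,0]]
    - [255,[0.016,0,0],[0,0,0]]
    - [255,[0.016,0,0],[0,0,0]]
    - [255,[0.016,0,0],[0,0,0]]

```text
t: 35.55
ee_pos: [0.5584, -0.0708, 0.0836]
tool_rot: [[0.993, 0.121, -0.009], [0.121, -0.993, -0.002], [-0.009, 0.001, -1.0]]
ft_force: [-7.4, -1.1, 2.2]
grip_width: 0.0001
```

```bash
python3 -c "
from m import *
snap('t16'); p=viewer.camera('side'); s=robot.sense(); print(s['ft_force'])
a=cv2.cvtColor(p['color'],cv2.COLOR_RGB2BGR)[190:320,230:410]
cv2.imwrite('pics/s16.png',cv2.resize(a,None,fx=4.4,fy=4.4,interpolation=3))"
```

```text
35.6 [ 0.5585 -0.0708  0.0836] [-9.5 -1.3  3.2]
wood [ 0.5499 -0.0966] [ 0.2097  0.1679 -1.3948]
wood [0.7059 0.0085] [0.2147 0.0682 0.1244]
tin [0.6102 0.0147] [0.1778 0.1145 0.1286]
fence [0.7531 0.029 ] [0.2586 0.0331 0.1221]
[-7.76624479 -1.00935003  2.86251815]
```

View pics/s16.png

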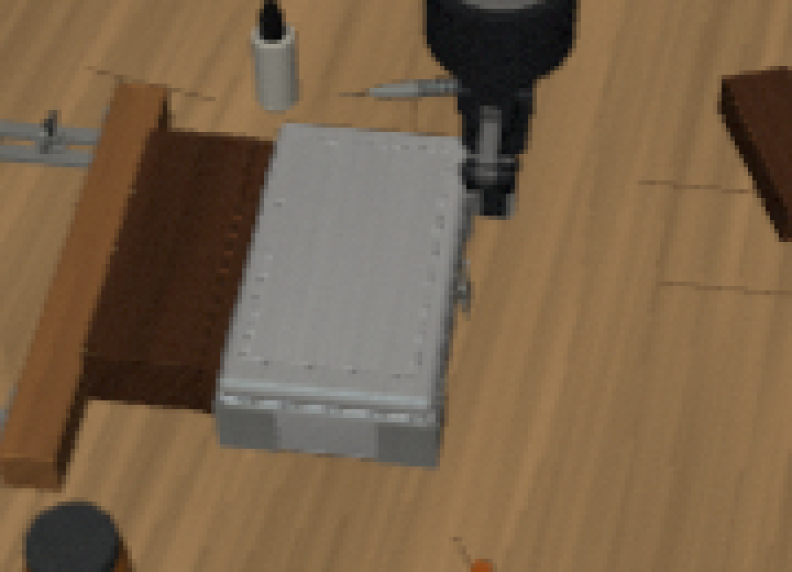

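View pics/t16.png

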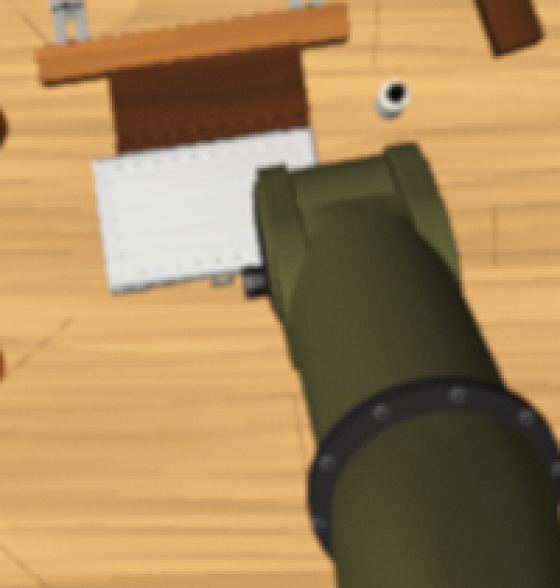

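>>> step_arm:
  motion:
    - [255,[0.016,0,0],[0,0,0]]
    - [255,[0.018,0,0],[0,0,0]]
    - [255,[0.02,0,0],[0,0,0]]
    - [255,[0.022,0,0],[0,0,0]]
    - [255,[0.024,0,0],[0,0,0]]
    - [255,[0.024,0,0],[0,0,0]]
    - [255,[0.024,0,0],[0,0,0]]
    - [255,[0.024,0,0],[0,0,0]]
    - [255,[0.024,0,0],[0,0,0]]
    - [255,[0.024,0,0],[0,0,0]]

```text
t: 36.65
ee_pos: [0.5585, -0.0706, 0.0832]
tool_rot: [[0.993, 0.121, -0.014], [0.121, -0.993, -0.003], [-0.014, 0.001, -1.0]]
ft_force: [-10.3, -0.8, 3.3]
grip_width: 0.0006
```

```bash
python3 -c "
from m import *
f=[]
for i in range(5):
    viewer.camera('top'); s=robot.sense(); f.append(s['ft_force'])
print(np.round(f,1),np.mean(f,0),s['t'],s['ee_pos'],s['wrist_torque'])"
```

```text
[[ -9.9  -1.4   3.9]
 [-10.1  -2.1   3.2]
 [-10.5  -1.2   4.2]
 [-10.7  -0.8   4.3]
 [-11.3  -1.3   3.6]] [-10.47991494  -1.37003972   3.86056632] 36.9 [ 0.55856681 -0.07052862  0.08317128] [-0.24287269  1.77963348  0.06522198]
```

>>> step_arm:
  motion:
    - [255,[0.025,0,0],[0,0,0]]
    - [255,[0.028,0,0],[0,0,0]]
    - [255,[0.031,0,0],[0,0,0]]
    - [255,[0.034,0,0],[0,0,0]]
    - [255,[0.034,0,0],[0,0,0]]
    - [255,[0.034,0,0],[0,0,0]]
    - [255,[0.034,0,0],[0,0,0]]
    - [255,[0.034,0,0],[0,0,0]]
    - [255,[0.034,0,0],[0,0,0]]
    - [255,[0.034,0,0],[0,0,0]]

```text
t: 37.9
ee_pos: [0.5587, -0.0703, 0.0826]
tool_rot: [[0.992, 0.121, -0.021], [0.121, -0.993, -0.003], [-0.021, 0.0, -1.0]]
ft_force: [-12.3, -1.2, 5.2]
grip_width: -0.0001
```

```bash
python3 -c "
from m import *
f=[]
for i in range(5):
    p=viewer.camera('top'); s=robot.sense(); f.append(s['ft_force'])
print(np.round(f,1),np.mean(f,0),s['t'],s['ee_pos']); meas(p)"
```

```text
[[-13.1  -1.5   5.5]
 [-13.7  -1.7   5. ]
 [-12.5  -0.5   5.3]
 [-13.6  -2.    4.6]
 [-12.9  -1.6   4.4]] [-13.1695016   -1.47959918   4.95789405] 38.15 [ 0.55868005 -0.07030935  0.08255376]
wood [ 0.553  -0.0961] [ 0.2139  0.1691 -1.3893]
wood [0.704  0.0233] [0.2445 0.0682 0.1249]
tin [0.6102 0.0147] [0.1779 0.1145 0.128 ]
fence [0.7529 0.029 ] [0.2589 0.0326 0.1279]
```

>>> step_arm:
  motion:
    - [255,[0.034,0,-0.005],[0,0,0]]
    - [255,[0.036,0,-0.01],[0,0,0]]
    - [255,[0.038,0,-0.01],[0,0,0]]
    - [255,[0.04,0,-0.01],[0,0,0]]
    - [255,[0.04,0,-0.01],[0,0,0]]
    - [255,[0.04,0,-0.01],[0,0,0]]
    - [255,[0.04,0,-0.01],[0,0,0]]
    - [255,[0.04,0,-0.01],[0,0,0]]
    - [255,[0.04,0,-0.01],[0,0,0]]
    - [255,[0.04,0,-0.01],[0,0,0]]

```text
t: 39.15
ee_pos: [0.559, -0.0703, 0.0825]
tool_rot: [[0.992, 0.121, -0.029], [0.121, -0.993, -0.004], [-0.029, 0.0, -1.0]]
ft_force: [-13.9, -2.3, 2.2]
grip_width: -0.0003
```

```bash
python3 -c "
from m import *
f=[]
for i in range(6):
    p=viewer.camera('top'); s=robot.sense(); f.append(s['ft_force'])
print(np.round(f,1),np.mean(f,0),s['t'],s['ee_pos']); meas(p)"
```

```text
[[-13.9  -1.2   3.4]
 [-13.1  -2.8   3.1]
 [-13.3  -1.4   3.7]
 [-13.4  -2.8   3.7]
 [-13.2  -2.4   2.5]
 [-12.8  -3.2   4.1]] [-13.28818298  -2.30497835   3.41037018] 39.45 [ 0.55897096 -0.07028607  0.08254737]
wood [ 0.5551 -0.096 ] [ 0.2172  0.1692 -1.3941]
wood [0.704  0.0233] [0.2445 0.0681 0.1255]
tin [0.6102 0.0147] [0.178  0.1145 0.1286]
fence [0.753  0.0291] [0.259  0.0326 0.1239]
```

>>> step_arm:
  motion:
    - [255,[0.036,0,-0.01],[0,0,0]]
    - [255,[0.039,0,-0.01],[0,0.002,0]]
    - [255,[0.042,0,-0.01],[0,0.004,0]]
    - [255,[0.044,0,-0.01],[0,0.006,0]]
    - [255,[0.044,0,-0.01],[0,0.008,0]]
    - [255,[0.044,0,-0.01],[0,0.008,0]]
    - [255,[0.044,0,-0.01],[0,0.008,0]]
    - [255,[0.044,0,-0.01],[0,0.008,0]]
    - [255,[0.044,0,-0.01],[0,0.008,0]]
    - [255,[0.044,0,-0.01],[0,0.008,0]]

```text
t: 40.45
ee_pos: [0.559, -0.0703, 0.0825]
tool_rot: [[0.992, 0.12, -0.03], [0.12, -0.993, -0.004], [-0.03, -0.0, -1.0]]
ft_force: [-15.7, -2.6, 5.0]
grip_width: -0.0004
```

```bash
python3 -c "
from m import *
f=[]
for i in range(6):
    p=viewer.camera('top'); s=robot.sense(); f.append(s['ft_force'])
print(np.mean(f,0),s['t'],s['ee_pos']); meas(p)"
```

```text
[-15.53255374  -2.63242008   5.32136828] 40.75 [ 0.55903341 -0.07029867  0.08253183]
wood [ 0.5554 -0.0958] [ 0.2178  0.169  -1.3964]
wood [0.704  0.0233] [0.2445 0.0681 0.1244]
tin [0.6102 0.0147] [0.1779 0.1145 0.1286]
fence [0.7529 0.029 ] [0.2588 0.0327 0.1279]
```

>>> step_arm:
  motion:
    - [255,[0.04,0,-0.01],[0,0.006,0]]
    - [255,[0.044,0,-0.015],[0,0.008,0]]
    - [255,[0.047,0,-0.015],[0,0.008,0]]
    - [255,[0.049,0,-0.015],[0,0.008,0]]
    - [255,[0.049,0,-0.015],[0,0.008,0]]
    - [255,[0.049,0,-0.015],[0,0.008,0]]
    - [255,[0.049,0,-0.015],[0,0.008,0]]
    - [255,[0.049,0,-0.015],[0,0.008,0]]
    - [255,[0.049,0,-0.015],[0,0.008,0]]
    - [255,[0.049,0,-0.015],[0,0.008,0]]

```text
t: 41.75
ee_pos: [0.5591, -0.0703, 0.0826]
tool_rot: [[0.992, 0.12, -0.033], [0.12, -0.993, -0.003], [-0.033, -0.001, -0.999]]
ft_force: [-15.8, -1.9, 2.2]
grip_width: 0.0001
```

```bash
python3 -c "
from m import *
f=[]
for i in range(6):
    p=viewer.camera('top'); s=robot.sense(); f.append(s['ft_force'])
print(np.mean(f,0),s['t'],s['ee_pos']); meas(p)"
```

```text
[-15.69486664  -2.46263416   2.78886084] 42.05 [ 0.55910905 -0.07031147  0.08259305]
wood [ 0.5576 -0.1047] [ 0.2189  0.1519 -1.3961]
wood [0.7057 0.0086] [0.2148 0.0681 0.122 ]
tin [0.6102 0.0147] [0.178  0.1145 0.1291]
fence [0.7531 0.0291] [0.2586 0.0324 0.1254]
```

>>> step_arm:
  motion:
    - [255,[0.02,0,0],[0,0,0]]
    - [255,[0.0,0,0],[0,0,0]]
    - [255,[-0.03,0,0],[0,0,0]]
    - [255,[-0.1,0,0],[0,0,0]]
    - [255,[-0.3,0,0],[0,0,0]]
    - [255,[-0.5,0,-0.2],[0,0,0]]
    - [255,[-0.6,0.3,-0.5],[0,0,0]]
    - [255,[-0.6,0.6,-0.8],[0,0,0]]
    - [255,[-0.6,0.9,-1.0],[0,0,0]]
    - [255,[-0.6,1.0,-1.0],[0,0,0]]

```text
t: 43.05
ee_pos: [0.5165, -0.1804, 0.1877]
tool_rot: [[0.993, 0.116, -0.025], [0.116, -0.993, -0.007], [-0.026, 0.004, -1.0]]
ft_force: [0.8, 0.1, -1.2]
grip_width: -0.0001
```

```bash
python3 -c "
from m import *
p=snap('t20'); q=viewer.camera('side')
a=cv2.cvtColor(q['color'],cv2.COLOR_RGB2BGR)[190:320,230:410]
cv2.imwrite('pics/s20.png',cv2.resize(a,None,fx=4.4,fy=4.4,interpolation=3))
b=cv2.cvtColor(p['color'],cv2.COLOR_RGB2BGR)[150:280,230:370]
cv2.imwrite('pics/t20z.png',cv2.resize(b,None,fx=4.6,fy=4.6,interpolation=3))
"
```

```text
43.1 [ 0.5157 -0.1804  0.1859] [ 0.3 -1.2 -0.5]
wood [0.704  0.0233] [0.2445 0.0684 0.1232]
tin [0.6102 0.0146] [0.1781 0.1145 0.1293]
fence [0.7531 0.0289] [0.2587 0.0323 0.1254]
```

View pics/s20.png

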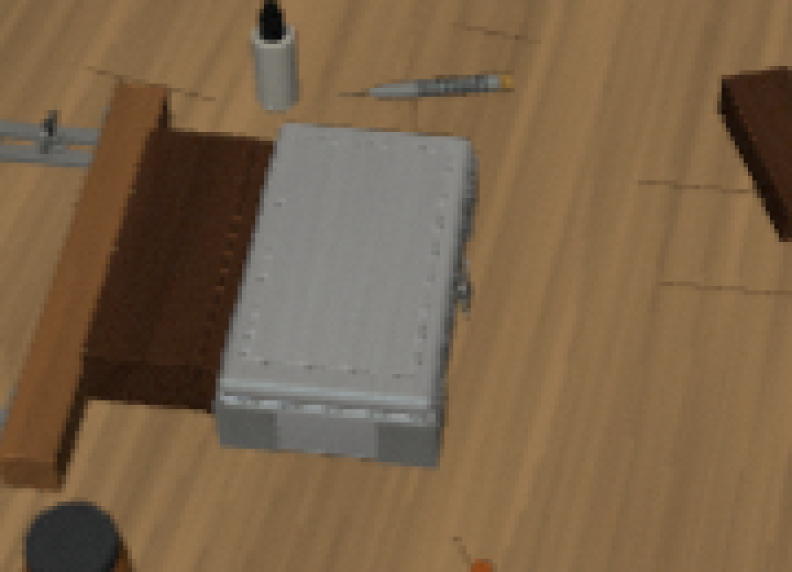

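View pics/t20z.png

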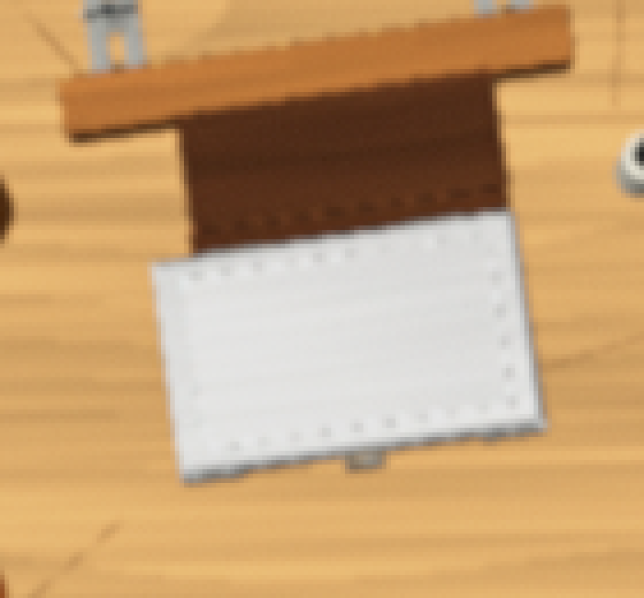

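```bash
python3 -c "
from h import *
s=robot.sense();print(s['t'],s['qd'],s['ft_force']); print(robot.sign_off())"
```

```text
43.15 [-0.04178065  0.0162496  -0.03155158  0.04267085 -0.01068172 -0.00276783
 -0.02283202] [-1.46288837 -0.15383127 -0.89500317]
the job is handed in; nothing more can be done
None
```

I walked the tin forward with alternating pushes on its right and left corner plates. It drove the facing onto the core and the core back against the fence. I handed the job in at 43 s; the interface reported no verdict.

- **Fence:** I felt it at both ends. The left side stopped at about 7 N and the right at about 8 N.
- **Pressing:** I pressed through the right plate, stepping up to about 16 N at the wrist and holding for over a second. Less the tin's friction of roughly 4 to 5 N, estimated from the free pushes, that puts about 10 N on the joint. The joint force itself was not measured directly, but it could not have passed 16 N.
- **Alignment:** In the last pictures the joint looks closed, with the facing's ends flush with the core's. The measured turn angles were tin 0.129 rad, core and facing 0.123 rad and fence 0.125 rad.
- **Clearance:** The robot stood clear of the tin, and the bystanders that showed in the last close-ups looked where they were. I did not measure the bystanders again.

Two checks are less certain:
- The seam between tin and facing is hidden from above by the tin's height. I judged it only from the left end in the side view and from the matching angles.
- My fitted depth for the tin came out 3 to 5 mm too long because the clasp merged into its outline, so I corrected the tin's position for that.

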